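# Meter three brass eye discs from a tipping trough

## Task

Three brass discs are wanted for the eyes of a mask (a pair and a spare). Lift the knob of the trough that holds brass discs slowly until the first disc slides, then hold it still at that tilt until the three discs on the steel have slid into the dish below; the discs on the cork must stay on the cork. Then lower the trough back to its level rest and let go, leaving the other trough, the one with dark wooden plugs, alone.

Things in the scene. Friction and masses are not known exactly. Their poses are not given: they have to be found in the camera images.
- brass_trough: wooden trough with a YELLOW ball knob, 46 mm wide (34 inside), walls 16 mm, on a fixed stand. x runs to its open lip, y across, z up. It pivots freely about its y axis: 0 level at the start, to 0.85 rad as the knob end is lifted, and drops back if let go. Origin: on the pivot, mid-width, at the floor's top, 75 mm above the table. Lip at x +30 mm; floor steel from there to x -70 mm, cork behind
- brass_knob (a point): centre of the yellow ball knob, 28 mm diameter, 120 mm above the table at rest; in the trough's frame at x -220, y 0, z +45 mm. It stands on a 12 mm stem over a 16 mm wide tail behind the rear wall, clear on both sides. Lifting it takes about 3 N. Pinched across the trough by fingers pointing down, the ball turns between them as it is lifted along its arc about the pivot
- brass_dish: open wooden dish with green felt, fixed on the table under the lip of the brass trough, 130 mm (x, along the trough) by 110 mm (y) by 30 mm high, walls and floor 5 mm; origin at the centre of its underside
- disc_1: a flat brass disc, 28 mm diameter, 6 mm thick, 31 g; origin at the centre of its underside. The first of three on the steel, single file; starts at x +12 mm in the trough's frame. Those on the steel begin to slide at a tilt of 5 to 18 degrees (differs from run to run), then go one after another
- disc_2: a flat brass disc, 28 mm diameter, 6 mm thick, 31 g; origin at the centre of its underside. The second, on the steel, 30 mm behind disc_1
- disc_3: a flat brass disc, 28 mm diameter, 6 mm thick, 31 g; origin at the centre of its underside. The third and last on the steel, 30 mm behind disc_2
- disc_4: a flat brass disc, 28 mm diameter, 6 mm thick, 31 g; origin at the centre of its underside. The front one of three on the cork, at x -88 mm in the trough's frame. It must stay on the cork, where discs begin to slide only at about three times the slope that the steel needs
- plug_trough: the bystander: a trough of the same make, size and frame as the brass trough, but with a WHITE ball knob and holding dark wooden plugs; not to be tipped
Things that resemble listed ones, but are neither listed nor needed, are in the scene too. Leave any turquoise look-alike of the disc_1 alone.

How it is judged (in metres and radians):
On the way, in this order (a step that is already met when the one before it is completed fails the run):
1. the brass trough is tipped by more than 3 degrees (angle between brass_trough's own z axis and vertical above 0.052 rad), for 0.1 s.
2. with the trough held still and tipped (over 3 degrees, under 0.15 rad/s) for 0.3 s, discs 1, 2 and 3 lie in the dish and disc 4 is still on the cork (angle between brass_trough's own z axis and vertical above 0.052 rad and angular speed of brass_trough below 0.15 rad/s and x of disc_1 in the frame of brass_dish between -0.062 and 0.062 m and y of disc_1 in the frame of brass_dish between -0.052 and 0.052 m and z of disc_1 in the frame of brass_dish between 0 and 0.045 m and x of disc_2 in the frame of brass_dish between -0.062 and 0.062 m and y of disc_2 in the frame of brass_dish between -0.052 and 0.052 m and z of disc_2 in the frame of brass_dish between 0 and 0.045 m and x of disc_3 in the frame of brass_dish between -0.062 and 0.062 m and y of disc_3 in the frame of brass_dish between -0.052 and 0.052 m and z of disc_3 in the frame of brass_dish between 0 and 0.045 m and x of disc_4 in the frame of brass_trough between -0.175 and -0.056 m), for 0.3 s.
At the end, for the whole second after the job is handed in: Discs 1, 2 and 3 lie at rest inside the walls of the brass trough's dish (flat or heaped on one another), disc 4 (and so those behind it) is at rest with part of it at least still on the cork, and both troughs rest level (within 2 degrees), let go (angle between each of brass_trough, plug_trough's own z axis and vertical below 0.035 rad and angular speed of brass_trough below 0.05 rad/s and x of disc_1 in the frame of brass_dish between -0.062 and 0.062 m and y of disc_1 in the frame of brass_dish between -0.052 and 0.052 m and z of disc_1 in the frame of brass_dish between 0 and 0.045 m and x of disc_2 in the frame of brass_dish between -0.062 and 0.062 m and y of disc_2 in the frame of brass_dish between -0.052 and 0.052 m and z of disc_2 in the frame of brass_dish between 0 and 0.045 m and x of disc_3 in the frame of brass_dish between -0.062 and 0.062 m and y of disc_3 in the frame of brass_dish between -0.052 and 0.052 m and z of disc_3 in the frame of brass_dish between 0 and 0.045 m and x of disc_4 in the frame of brass_trough between -0.175 and -0.056 m and linear speed of each of disc_1, disc_2, disc_3, disc_4 below 0.03 m/s); the robot touches nothing.
It fails at once if a disc from the cork slides right off the cork onto the steel (x of disc_4 in the frame of brass_trough above -0.056 m).
It fails at once if the trough of wooden plugs is tipped by more than 4 degrees (angle between plug_trough's own z axis and vertical above 0.07 rad).
It also fails if it takes over 45 s, if anything falls off the work surface, if the arm or the gripper's body presses on something with over 40 N, if the wrist force passes 120 N, or if a joint passes its speed limit or range.

## Robot

A 6-joint arm with a two-finger parallel gripper is mounted at the origin on the work surface. World frame = base frame: x ahead of the robot, y to its left, z up, the work surface at z = 0. Lengths are in mm, angles in rad, forces in N, time in s.
With the tool pointing down it reaches from about 300 to 750 mm from the base axis. Payload 8.5 kg.
Tool frame: the origin (TCP) lies on the centre line of the jaws, within the pads' length; the fingertips stand 11 mm ahead of it and the grasp point (between the pads) lies 8 mm behind it; z points along the fingers, y is the line along which they close (so a half turn about z gives the same grasp; the last joint's range is limited). The gripper opens to 85 mm and grips with 20 to 120 N. Pads are 22 mm wide; open, the fingers measure 114 mm over their backs; the gripper's body (76 mm by 85 mm) begins 54 mm behind the grasp point. The pads swing forward as they close: fully open they stand 13 mm farther back than shut.
Start: joints at [1.011, 0.381, 1.297, -0, 1.464, -0.215], TCP at [185.895, 517.613, 242.322] pointing down, gripper open.
Joint ranges: [-3.11, 3.11], [-0.89, 2.33], [0.22, 2.48], [-1.42, 4.56], [0.17, 2.85], [-2.88, 2.88]. Speed limits (rad/s): [2.39, 2.39, 3.14, 3.14, 3.14, 3.14].

## Interface

Orientations are given as a unit quaternion [x, y, z, w].
In Python, from workcell import arm gives the robot as it stands. The module is installed in compiled form; this text tells all that it offers.
- The arm moves only by the shell command python3 -m jog 'ROWS' [OPENING] [FORCE]. ROWS is JSON, a list of rows, each a list of 2 entries, a list of its own where there are three numbers: the shift along the tool's x, y, z in units of 25 mm (1.0 is 25 mm), then the turn, a rotation vector about the tool's x, y, z in rad. In form: [[[dx, dy, dz], [wx, wy, wz]], ...]. A call has 1 to 10 rows; each row is the pose to reach, as a shift and turn from the pose commanded when the call began, along the tool's axes at that moment; what a row does not reach only later rows make up. A row lasts 1/12 s, in which the tool goes at most 41.7 mm and 7.16 degrees, less where a joint would pass 70% of its speed; a pose out of reach is approached as far as the arm can. A call with a gripper value outside its range is refused whole. OPENING is the finger opening in mm, from 0 to 85.4, set as the call begins (- or left out, the last holds). The fingers move at their own pace and stop on an object; FORCE is the grip in N (left out, the last holds). Time passes only in rows, so rows that repeat a pose let the fingers close. It gives the time, the measured TCP pose, the force, the opening and the grip force at its end, in the units of the state.
- arm.state(): the state, without advancing time (a new reading comes with each control period).
- arm.get_image(name): name is "side" or "top"; returns the picture (384x512x3 uint8, red, green, blue); there is no depth.
- arm.camera_model(name): a dict with "intrinsics" (3x3 intrinsics, pixels), "k1" (the pictures are not rectified: a ray, as slopes to the right and down, at radius r is drawn at 1 + k1 r^2 times it, then the intrinsics apply), "extrinsics" (4x4, takes a point from camera to world coordinates). Camera axes: x right, y down, z forward; pixel columns grow to the right and rows downward; lengths in mm; the calibration is good to about 2 mm. A picture is of the moment at which its call begins. camera_model takes no time and is no camera call.
- arm.sign_off(): hands the job in; it is judged then, once.
The state is a dict: "t": time; "joint_pos": joint angles; "dq": joint speeds; "joint_torque": joint torques, N m; "tool_pos": TCP position; "tcp_rot": TCP orientation; "ft_force": force on the tool from outside, world axes, zero at the start; "ft_torque": the same for the moment, N m; "width": opening from 0.0 (shut) to 1.0 (fully open); "grasp_force": force on a finger pad.
Only numpy, scipy, OpenCV 4.12 (cv2) and the standard library are available. Lean on these libraries where they do the work, as an engineer would, in place of code of your own. Each camera call takes 0.05 s, during which the arm holds its last target. There are 200 camera calls.

## Working session

There is one attempt and no reset: what is moved stays moved. The work goes in short steps, Python scripts to look and compute and a shell command to move; the robot and the scene stay as the last step left them, time stands still between calls to the robot, and variables do not carry over. Pictures are saved under pics/ and viewed, at most 10 in all, crops included, and the job is handed in when it is done.

```bash
mkdir -p pics
python3 - <<'E'
from workcell import arm
import cv2
for n in("side","top"):
    cv2.imwrite(f"pics/{n}0.png",arm.get_image(n)[:,:,::-1]); m=arm.camera_model(n); print(n,m)
s=arm.state();print(s)
E
```

```text
side {'intrinsics': array([[389.1261954 ,   0.        , 258.20010754],
       [  0.        , 389.1261954 , 188.95127496],
       [  0.        ,   0.        ,   1.        ]]), 'k1': -0.05005934055884752, 'extrinsics': array([[ 9.82120897e-01, -1.41926961e-01,  1.23674098e-01,
         4.85575533e+02],
       [-1.88232134e-01, -7.49737753e-01,  6.34398901e-01,
        -5.40593953e+02],
       [ 2.68483227e-03, -6.46335857e-01, -7.63048329e-01,
         6.77662368e+02],
       [ 0.00000000e+00,  0.00000000e+00,  0.00000000e+00,
         1.00000000e+00]])}
top {'intrinsics': array([[406.50940099,   0.        , 250.08496727],
       [  0.        , 406.50940099, 199.63033784],
       [  0.        ,   0.        ,   1.        ]]), 'k1': -0.061439028734346035, 'extrinsics': array([[ 4.07636723e-03, -9.82203611e-01,  1.87774996e-01,
         4.00839143e+02],
       [-9.99721746e-01,  3.60040725e-04,  2.35860277e-02,
        -4.99715826e+01],
       [-2.32338883e-02, -1.87818892e-01, -9.81928842e-01,
         1.08153553e+03],
       [ 0.00000000e+00,  0.00000000e+00,  0.00000000e+00,
         1.00000000e+00]])}
{'t': 0.1, 'joint_pos': array([ 1.01074517e+00,  3.81169241e-01,  1.29817078e+00,  6.91405633e-06,
        1.46358105e+00, -2.15343441e-01]), 'dq': array([-9.69942320e-05, -1.86887373e-03, -2.93107554e-03, -4.00538826e-05,
        8.27728481e-04, -1.60333055e-04]), 'joint_torque': array([ 3.39466118e-03, -4.49215508e+01, -2.31659603e+01, -1.77483171e-04,
        3.66380802e-03, -2.91974402e-05]), 'tool_pos': array([185.74846807, 517.42790014, 241.75647518]), 'tcp_rot': array([ 1.71502134e-01,  9.85183524e-01, -6.13614012e-04, -2.54291364e-04]), 'ft_force': array([-0.58504384, -0.05430887,  0.46362116]), 'ft_torque': array([-0.00120527,  0.03055347, -0.04630078]), 'grasp_force': 0.0, 'width': 1.0008897273050636}
```

View pics/side0.png

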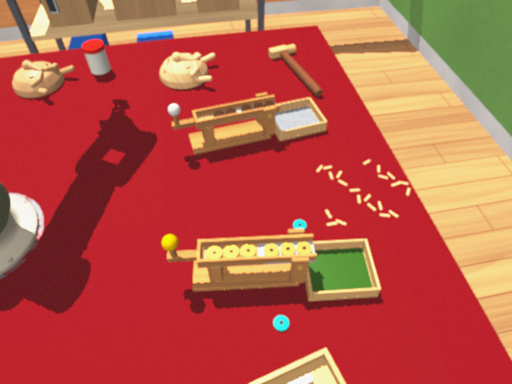

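View pics/top0.png

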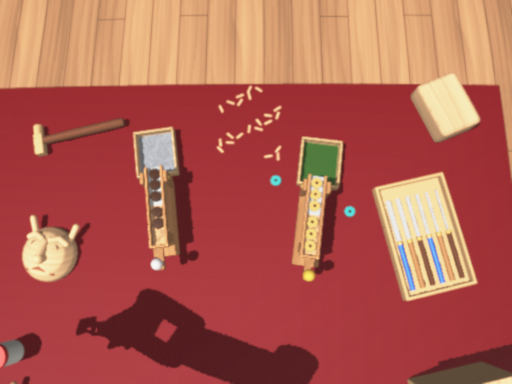

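The side view shows the yellow knob at about (170,242), with discs from (304,248) to (214,253). In the top view the knob is at about (309,276), with discs from (318,183) to (311,247). The white-knob plug trough is well away at the left of the top view.

```bash
cat > h.py <<'E'
from workcell import arm
import cv2, numpy as np
from scipy.spatial.transform import Rotation as R
def grab(n):
    return arm.get_image(n)
def blobs(im,roi,amin=15):
    h=cv2.cvtColor(im,cv2.COLOR_RGB2HSV)
    m=cv2.inRange(h,(23,150,120),(35,255,255)); k=np.zeros_like(m); x0,y0,x1,y1=roi; k[y0:y1,x0:x1]=m[y0:y1,x0:x1]
    n,l,s,c=cv2.connectedComponentsWithStats(k)
    return [(np.round(c[i],1).tolist(),int(s[i,4])) for i in range(1,n) if s[i,4]>=amin]
def ray(n,p):
    m=arm.camera_model(n);K=m["intrinsics"];E=m["extrinsics"]
    u=cv2.undistortPoints(np.array([[p]],float),K,np.array([m["k1"],0,0,0.]))[0,0]
    return E[:3,3],E[:3,:3]@np.r_[u,1]
def tri(ps,pt):
    (o1,d1),(o2,d2)=ray("side",ps),ray("top",pt)
    a=np.linalg.lstsq(np.c_[d1,-d2],o2-o1,rcond=None)[0]
    p,q=o1+a[0]*d1,o2+a[1]*d2
    return (p+q)/2,np.linalg.norm(p-q)
def proj(n,P):
    m=arm.camera_model(n);E=np.linalg.inv(m["extrinsics"])
    return cv2.projectPoints(np.array([P],float),cv2.Rodrigues(E[:3,:3])[0],E[:3,3],m["intrinsics"],np.array([m["k1"],0,0,0.]))[0][0,0]
E
python3 - <<'E'
from h import *
s=blobs(grab("side"),(150,220,330,275));t=blobs(grab("top"),(290,165,335,290))
print(s);print(t)
E
```

```text
[([169.0, 241.7], 191)]
[([308.2, 275.4], 41)]
```

Run:
```python
from h import *
a,b=grab("side"),grab("top")
print(tri((169.5,242),(308.6,275.7)))
ha=cv2.cvtColor(a,cv2.COLOR_RGB2HSV);print(ha[253,205:222].tolist()); 
c=np.hstack([cv2.resize(a[225:300,150:390],None,fx=2.5,fy=2.5,interpolation=cv2.INTER_CUBIC)[:187],])
d=cv2.resize(b[130:290,280:360],None,fx=2.5,fy=2.5,interpolation=cv2.INTER_CUBIC)
o=np.zeros((400,800,3),np.uint8);o[:187,:600]=c;o[:400,600:]=d
cv2.imwrite("pics/c1.png",o[:,:,::-1])
```

```text
(array([ 405.56876696, -163.69484943,  118.76482919]), np.float64(2.0803506694967413))
[[26, 87, 248], [28, 104, 247], [30, 110, 247], [30, 110, 247], [30, 113, 247], [30, 112, 247], [30, 117, 248], [26, 124, 248], [17, 121, 226], [15, 119, 215], [20, 128, 239], [27, 130, 248], [30, 120, 248], [30, 118, 247], [30, 118, 247], [30, 121, 247], [29, 132, 248]]
```

View pics/c1.png

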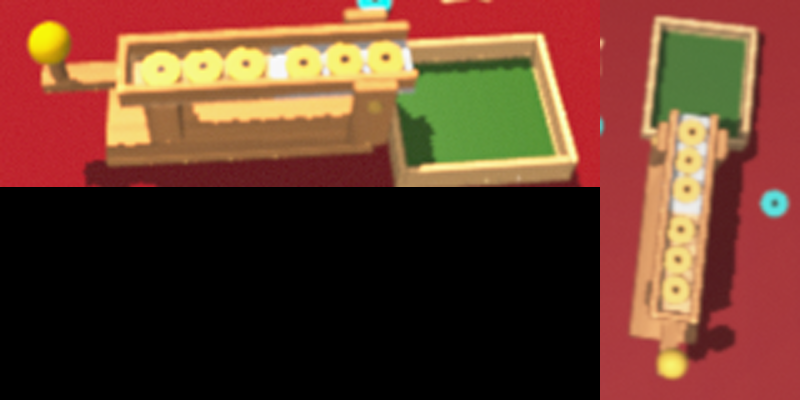

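The crop shows the discs clearly: disc 1 at side (304.4,247.8) / top (316.4,182.4), and the rearmost at side (214.4,252.6) / top (310.8,246).

Run:
```python
from h import *
k,_=tri((169.5,242),(308.6,275.7))
p=tri((304.4,247.8),(316.4,182.4));q=tri((214.4,252.6),(310.8,246))
print(p,q)
for e in((p[0]-q[0])[:2],(p[0]-k)[:2]):
    print(np.degrees(np.arctan2(e[1],e[0])),np.linalg.norm(e))
s=arm.state(); Rt=R.from_quat(s["tcp_rot"]);print(Rt.as_matrix().round(3),s["joint_pos"])
yaw=np.arctan2((p[0]-k)[1],(p[0]-k)[0])
# tool y must be across trough
for sg in(1,-1):
    ty=sg*np.array([-np.sin(yaw),np.cos(yaw),0]);tz=np.array([0,0,-1.]);M=np.c_[np.cross(ty,tz),ty,tz]
    print((Rt.inv()*R.from_matrix(M)).as_rotvec())
print("shift to above knob, tcp z 200",Rt.inv().apply(np.r_[k[:2],200]-s["tool_pos"])/25)
```

```text
(array([ 637.56785056, -193.47115506,   78.15098639]), np.float64(1.0691698018162175)) (array([ 477.4680348 , -175.08041263,   81.00597062]), np.float64(2.020724286182866))
-6.552872111714262 161.1526308022317
-7.313736978809952 233.90212304979045
[[-0.941  0.338 -0.   ]
 [ 0.338  0.941 -0.   ]
 [ 0.    -0.    -1.   ]] [ 1.01068445e+00  3.80795837e-01  1.29765823e+00  3.82580790e-07
  1.46357300e+00 -2.15272810e-01]
[-4.12520844e-04 -1.38880181e-04 -2.17190318e-01]
[-2.03872810e-04  6.05570810e-04  2.92440227e+00]
shift to above knob, tcp z 200 [-17.48259626 -22.67409111   1.69319163]
```

```bash
python3 -m jog '[[[-17.48,-22.67,0.8],[0,0,-0.217]],[[-17.48,-22.67,0.8],[0,0,-0.217]],[[-17.48,-22.67,0.8],[0,0,-0.217]],[[-17.48,-22.67,0.8],[0,0,-0.217]],[[-17.48,-22.67,0.8],[0,0,-0.217]],[[-17.48,-22.67,0.8],[0,0,-0.217]],[[-17.48,-22.67,0.8],[0,0,-0.217]],[[-17.48,-22.67,0.8],[0,0,-0.217]],[[-17.48,-22.67,0.8],[0,0,-0.217]],[[-17.48,-22.67,0.8],[0,0,-0.217]]]' 70
cat > go.py <<'E'
import sys; from h import *
T=np.array(eval(sys.argv[1]),float); yaw=-0.125
s=arm.state();Rt=R.from_quat(s["tcp_rot"])
ty=np.array([-np.sin(yaw),np.cos(yaw),0]);tz=np.array([0,0,-1.]);M=np.c_[np.cross(ty,tz),ty,tz]
print(s["t"],s["tool_pos"].round(1),s["joint_pos"].round(2),s["ft_force"].round(1),"shift",(Rt.inv().apply(T-s["tool_pos"])/25).round(3),"turn",(Rt.inv()*R.from_matrix(M)).as_rotvec().round(3))
E
python3 go.py '[405.6,-163.7,200]'
```

```text
t: 1.13
tool_pos: [313.4, 120.4, 230.9]
tcp_rot: [0.064, 0.998, 0.0, 0.001]
ft_force: [2.2, -0.4, 0.5]
width: 0.815
grasp_force: 0.0
1.1333 [313.4 120.4 230.9] [ 0.01  0.    1.83  0.    1.31 -1.43] [ 2.2 -0.4  0.5] shift [ -5.099 -10.803   1.241] turn [ 0.     0.001 -0.002]
```

```bash
python3 -m jog '[[[-5.1,-10.8,0.9],[0,0,0]],[[-5.1,-10.8,0.9],[0,0,0]],[[-5.1,-10.8,0.9],[0,0,0]],[[-5.1,-10.8,0.9],[0,0,0]],[[-5.1,-10.8,0.9],[0,0,0]],[[-5.1,-10.8,0.9],[0,0,0]],[[-5.1,-10.8,0.9],[0,0,0]],[[-5.1,-10.8,0.9],[0,0,0]],[[-5.1,-10.8,0.9],[0,0,0]],[[-5.1,-10.8,0.9],[0,0,0]]]'
python3 go.py '[405.6,-163.7,200]'
python3 - <<'E'
from h import *
a,b=grab("side"),grab("top")
o=np.zeros((500,800,3),np.uint8);o[:375,:500]=cv2.resize(a[150:300,100:300],None,fx=2.5,fy=2.5);o[:500,500:]=cv2.resize(b[130:330,260:380],None,fx=2.5,fy=2.5)
cv2.imwrite("pics/c2.png",o[:,:,::-1])
E
```

```text
t: 1.97
tool_pos: [405.2, -161.4, 208.0]
tcp_rot: [0.064, 0.998, 0.0, -0.0]
ft_force: [0.1, 0.8, 0.5]
width: 0.82
grasp_force: 0.0
1.9667 [ 405.2 -161.4  208. ] [-0.65  0.21  1.65  0.    1.28 -2.09] [0.1 0.8 0.5] shift [-0.03  -0.088  0.318] turn [ 0.001 -0.001 -0.003]
```

View pics/c2.png

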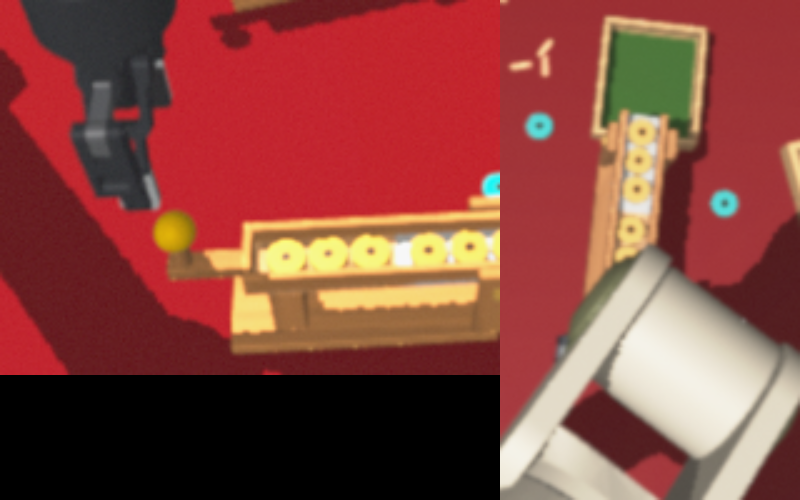

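The gripper sits over the knob (side crop: knob at (175,232), fingers just above it), and the discs are undisturbed. I'll descend, then close gently.

```bash
python3 -m jog '[[[-0.03,-0.09,1.0],[0,0,0]],[[-0.03,-0.09,2.0],[0,0,0]],[[-0.03,-0.09,2.8],[0,0,0]],[[-0.03,-0.09,3.4],[0,0,0]],[[-0.03,-0.09,3.84],[0,0,0]],[[-0.03,-0.09,3.84],[0,0,0]],[[-0.03,-0.09,3.84],[0,0,0]]]' 
python3 go.py '[405.6,-163.7,112]'
```

```text
t: 2.65
tool_pos: [405.9, -163.2, 112.6]
tcp_rot: [0.063, 0.998, 0.0, -0.0]
ft_force: [0.4, -0.1, 0.4]
width: 0.82
grasp_force: 0.0
2.65 [ 405.9 -163.2  112.6] [-0.65  0.35  1.8   0.    1.   -2.1 ] [ 0.4 -0.1  0.4] shift [ 0.009 -0.023  0.025] turn [ 0.    -0.    -0.001]
```

```bash
python3 -m jog '[[[0,0,0],[0,0,0]],[[0,0,0],[0,0,0]],[[0,0,0],[0,0,0]],[[0,0,0],[0,0,0]],[[0,0,0],[0,0,0]],[[0,0,0],[0,0,0]],[[0,0,0],[0,0,0]],[[0,0,0],[0,0,0]],[[0,0,0],[0,0,0]],[[0,0,0],[0,0,0]]]' 24 25
python3 - <<'E'
from h import *
a=grab("side");s=arm.state();print(s["tool_pos"],s["ft_force"],s["width"],s["grasp_force"])
cv2.imwrite("pics/c3.png",cv2.resize(a[150:300,120:380],None,fx=3,fy=3)[:,:,::-1])
# arc table (tool units rel. to start): tool x = -forward, z down
for d in range(1,21):
    t=np.radians(d);x=-220*np.cos(t)+45*np.sin(t);z=220*np.sin(t)+45*np.cos(t)
    print(d,round(-(x+220)/25,3),0,round(-(z-45)/25,3),end=' | ')
E
```

```text
t: 3.48
tool_pos: [406.2, -164.2, 112.9]
tcp_rot: [0.064, 0.998, -0.0, 0.001]
ft_force: [-0.7, 2.5, 6.6]
width: 0.307
grasp_force: 24.2
[ 406.20228206 -164.23407338  112.92726908] [-0.56705044  1.28025416  5.80727653] 0.30816349161658224 24.166431427001953
1 -0.033 0 -0.153 | 2 -0.068 0 -0.306 | 3 -0.106 0 -0.458 | 4 -0.147 0 -0.609 | 5 -0.19 0 -0.76 | 6 -0.236 0 -0.91 | 7 -0.285 0 -1.059 | 8 -0.336 0 -1.207 | 9 -0.39 0 -1.354 | 10 -0.446 0 -1.501 | 11 -0.505 0 -1.646 | 12 -0.567 0 -1.79 | 13 -0.63 0 -1.933 | 14 -0.697 0 -2.075 | 15 -0.766 0 -2.216 | 16 -0.837 0 -2.356 | 17 -0.911 0 -2.494 | 18 -0.987 0 -2.631 | 19 -1.065 0 -2.767 | 20 -1.146 0 -2.901 |
```

View pics/c3.png

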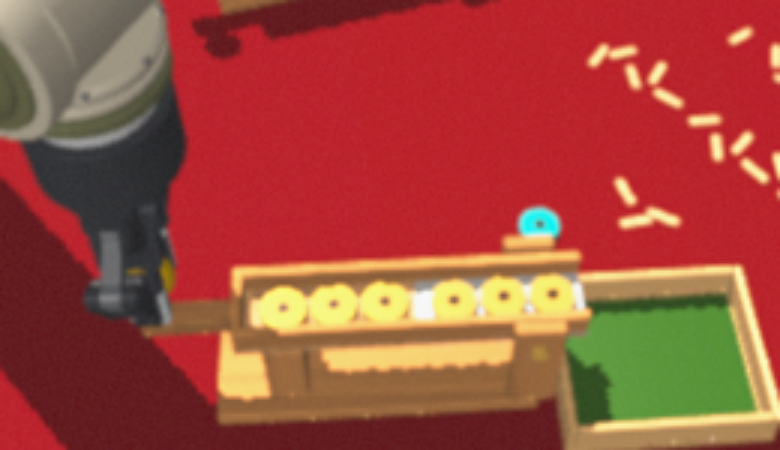

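The pads are closed on the knob (crop (150,280)), discs 1–3 are at (552,295), (503,297) and (453,300), and the dish is empty. Next I'll build a disc tracker and lift 2° first.

```bash
cat > chk.py <<'E'
from h import *
K0=np.array([406.2,-164.2]);yaw=-0.125;Z0=112.9
s=arm.state();im=grab("side")
f=np.array([np.cos(yaw),np.sin(yaw),0]);P=np.r_[K0,75]+220*f
dx,dz=(s["tool_pos"][:2]-K0)@f[:2],s["tool_pos"][2]-Z0
t=np.arctan2(45+dz,220-dx)-np.arctan2(45,220)
h=cv2.cvtColor(im,cv2.COLOR_RGB2HSV)
m=cv2.inRange(h,(24,70,190),(34,200,255))
q=[]
for x in(12,-18,-48,-88,-118,-148):
    z=6;w=P+f*(x*np.cos(t)+z*np.sin(t))+np.array([0,0,1])*(-x*np.sin(t)+z*np.cos(t))
    q.append(proj("side",w))
q=np.array(q)
roi=np.zeros_like(m);roi[225:310,195:385]=m[225:310,195:385]
n,l,st,c=cv2.connectedComponentsWithStats(roi)
B=[(c[i].round(1).tolist(),int(st[i,4])) for i in range(1,n) if st[i,4]>25]
def cnt(p):
    u,v=p.round().astype(int);return int((m[v-5:v+6,u-7:u+8]>0).sum())
print("t",round(s["t"],2),"tilt",round(np.degrees(t),2),"F",s["ft_force"].round(1),"w",round(s["width"],3),"g",round(s["grasp_force"],1))
print("pred",q.round(0).astype(int).tolist(),"yellow",[cnt(p) for p in q])
print("blobs",sorted(B,key=lambda b:-b[0][0]))
E
python3 chk.py
python3 -m jog '[[[-0.015,0,-0.06],[0,0,0]],[[-0.03,0,-0.12],[0,0,0]],[[-0.04,0,-0.18],[0,0,0]],[[-0.055,0,-0.25],[0,0,0]],[[-0.068,0,-0.306],[0,0,0]],[[-0.068,0,-0.306],[0,0,0]]]'
python3 chk.py
```

```text
t 3.53 tilt 0.01 F [-0.6  1.3  5.8] w 0.308 g 24.2
pred [[304, 247], [287, 248], [270, 249], [248, 250], [231, 251], [214, 252]] yellow [120, 124, 120, 139, 141, 143]
blobs [([349.1, 289.6], 109), ([303.6, 248.1], 138), ([287.3, 248.8], 139), ([270.7, 249.9], 136), ([229.8, 251.6], 507)]
t: 4.08
tool_pos: [407.7, -164.4, 120.1]
tcp_rot: [0.064, 0.998, -0.0, 0.0]
ft_force: [0.1, 0.3, -2.6]
width: 0.305
grasp_force: 24.8
t 4.08 tilt 1.87 F [ 0.1  0.3 -2.6] w 0.305 g 24.8
pred [[304, 247], [287, 248], [270, 248], [248, 249], [231, 250], [214, 250]] yellow [115, 125, 117, 135, 138, 138]
blobs [([348.1, 289.7], 110), ([295.4, 248.4], 269), ([270.8, 249.5], 140), ([229.8, 250.4], 494)]
```

```bash
python3 -m jog '[[[-0.015,0,-0.06],[0,0,0]],[[-0.03,0,-0.12],[0,0,0]],[[-0.05,0,-0.18],[0,0,0]],[[-0.065,0,-0.25],[0,0,0]],[[-0.079,0,-0.303],[0,0,0]],[[-0.079,0,-0.303],[0,0,0]]]'
python3 chk.py
python3 -m jog '[[[-0.014,0,-0.05],[0,0,0]],[[-0.028,0,-0.1],[0,0,0]],[[-0.043,0,-0.15],[0,0,0]],[[-0.043,0,-0.15],[0,0,0]],[[-0.043,0,-0.15],[0,0,0]]]'
python3 chk.py
```

```text
t: 4.63
tool_pos: [409.7, -164.7, 127.7]
tcp_rot: [0.064, 0.998, -0.0, 0.0]
ft_force: [-0.0, -0.2, -2.7]
width: 0.305
grasp_force: 24.8
t 4.63 tilt 3.88 F [-0.  -0.2 -2.7] w 0.305 g 24.8
pred [[304, 247], [287, 248], [270, 248], [248, 248], [231, 249], [214, 249]] yellow [114, 121, 117, 129, 131, 136]
blobs [([348.3, 289.7], 115), ([295.6, 248.3], 261), ([271.1, 248.8], 131), ([230.0, 249.1], 464)]
t: 5.1
tool_pos: [410.7, -164.8, 131.2]
tcp_rot: [0.064, 0.998, -0.0, -0.0]
ft_force: [-0.1, -0.1, -2.6]
width: 0.302
grasp_force: 24.8
t 5.1 tilt 4.82 F [-0.1 -0.1 -2.6] w 0.302 g 24.8
pred [[304, 247], [287, 247], [271, 248], [248, 248], [231, 248], [214, 248]] yellow [110, 113, 125, 128, 131, 130]
blobs [([348.5, 289.6], 115), ([295.3, 248.1], 252), ([271.1, 248.6], 134), ([230.0, 248.5], 448)]
```

```bash
python3 -m jog '[[[-0.015,0,-0.05],[0,0,0]],[[-0.03,0,-0.1],[0,0,0]],[[-0.046,0,-0.15],[0,0,0]],[[-0.046,0,-0.15],[0,0,0]],[[-0.046,0,-0.15],[0,0,0]]]'
python3 chk.py
```

```text
t: 5.57
tool_pos: [411.8, -164.9, 135.0]
tcp_rot: [0.064, 0.998, -0.0, -0.0]
ft_force: [-0.7, 0.2, -3.0]
width: 0.306
grasp_force: 24.8
t 5.57 tilt 5.82 F [-0.7  0.2 -3. ] w 0.306 g 24.8
pred [[304, 247], [287, 247], [271, 247], [248, 247], [231, 247], [214, 247]] yellow [112, 111, 113, 128, 132, 129]
blobs [([348.4, 289.6], 117), ([303.8, 248.0], 121), ([279.5, 248.2], 251), ([239.3, 247.6], 289), ([213.1, 248.1], 158), ([200.2, 271.6], 28)]
```

```bash
python3 -m jog '[[[0,0,0],[0,0,0]],[[0,0,0],[0,0,0]]]' >/dev/null
python3 chk.py
```

```text
t 5.78 tilt 5.8 F [-1.7  0.9 -3.1] w 0.305 g 24.8
pred [[304, 247], [287, 247], [271, 247], [248, 247], [231, 247], [214, 247]] yellow [112, 110, 113, 127, 132, 129]
blobs [([348.4, 289.6], 120), ([303.8, 248.1], 122), ([279.3, 248.2], 249), ([239.3, 247.6], 288), ([213.1, 248.1], 157), ([199.5, 271.6], 33)]
```

Nothing has slid yet, so I'll keep going in 1° steps.

```bash
python3 -m jog '[[[-0.016,0,-0.05],[0,0,0]],[[-0.032,0,-0.1],[0,0,0]],[[-0.049,0,-0.149],[0,0,0]],[[-0.049,0,-0.149],[0,0,0]],[[-0.049,0,-0.149],[0,0,0]]]' >/dev/null
python3 chk.py
```

```text
t 6.25 tilt 6.83 F [-1.8  0.3 -2.7] w 0.31 g 24.8
pred [[304, 247], [287, 247], [271, 247], [248, 247], [231, 247], [214, 247]] yellow [107, 111, 118, 128, 129, 130]
blobs [([348.5, 289.6], 118), ([295.6, 248.1], 239), ([271.2, 248.0], 128), ([230.4, 247.2], 440), ([199.6, 271.4], 29)]
```

```bash
python3 -m jog '[[[0,0,0],[0,0,0]],[[0,0,0],[0,0,0]],[[0,0,0],[0,0,0]]]' >/dev/null
python3 chk.py
```

```text
t 6.55 tilt 6.8 F [-2.1 -0.5 -1.8] w 0.309 g 24.8
pred [[304, 247], [287, 247], [271, 247], [248, 247], [231, 247], [214, 247]] yellow [108, 111, 117, 127, 128, 130]
blobs [([352.3, 288.2], 134), ([295.5, 248.1], 241), ([271.3, 248.0], 127), ([230.5, 247.3], 438), ([200.1, 271.7], 29)]
```

```bash
python3 -m jog '[[[-0.017,0,-0.05],[0,0,0]],[[-0.034,0,-0.1],[0,0,0]],[[-0.051,0,-0.148],[0,0,0]],[[-0.051,0,-0.148],[0,0,0]],[[-0.051,0,-0.148],[0,0,0]],[[-0.051,0,-0.148],[0,0,0]],[[-0.051,0,-0.148],[0,0,0]]]' >/dev/null
python3 chk.py
```

```text
t 7.18 tilt 7.8 F [-1.7  0.3 -1.7] w 0.305 g 24.8
pred [[304, 247], [288, 247], [271, 247], [248, 246], [231, 246], [214, 246]] yellow [108, 109, 113, 118, 127, 128]
blobs [([348.1, 289.7], 118), ([295.8, 248.2], 239), ([271.5, 247.9], 124), ([230.4, 246.6], 422)]
```

```bash
python3 -m jog '[[[0,0,0],[0,0,0]],[[0,0,0],[0,0,0]]]' >/dev/null
python3 chk.py
```

```text
t 7.4 tilt 7.81 F [-0.9  0.2 -1.7] w 0.31 g 24.8
pred [[304, 247], [288, 247], [271, 247], [248, 246], [231, 246], [214, 246]] yellow [107, 110, 112, 115, 128, 127]
blobs [([348.6, 289.6], 117), ([295.6, 248.1], 237), ([271.4, 248.0], 124), ([230.3, 246.6], 416), ([199.4, 271.5], 26)]
```

```bash
python3 -m jog '[[[-0.018,0,-0.05],[0,0,0]],[[-0.036,0,-0.1],[0,0,0]],[[-0.054,0,-0.147],[0,0,0]],[[-0.054,0,-0.147],[0,0,0]],[[-0.054,0,-0.147],[0,0,0]],[[-0.054,0,-0.147],[0,0,0]],[[-0.054,0,-0.147],[0,0,0]]]' >/dev/null
python3 chk.py
```

```text
t 8.03 tilt 8.81 F [-0.3  1.5 -2.7] w 0.307 g 24.8
pred [[304, 248], [288, 247], [271, 247], [249, 246], [232, 245], [214, 245]] yellow [113, 116, 113, 118, 116, 127]
blobs [([348.1, 289.6], 116), ([295.5, 248.0], 240), ([271.5, 247.5], 115), ([230.5, 245.9], 406), ([199.8, 271.7], 28)]
```

```bash
python3 -m jog '[[[-0.018,0,-0.05],[0,0,0]],[[-0.037,0,-0.1],[0,0,0]],[[-0.056,0,-0.147],[0,0,0]],[[-0.056,0,-0.147],[0,0,0]],[[-0.056,0,-0.147],[0,0,0]],[[-0.056,0,-0.147],[0,0,0]],[[-0.056,0,-0.147],[0,0,0]]]' >/dev/null
python3 chk.py
```

```text
t 8.67 tilt 9.81 F [ 0.   0.7 -2.5] w 0.307 g 24.8
pred [[304, 248], [288, 247], [271, 246], [249, 245], [232, 245], [214, 244]] yellow [107, 116, 104, 113, 122, 123]
blobs [([348.1, 289.6], 117), ([295.3, 248.0], 233), ([271.8, 247.2], 116), ([248.5, 246.0], 125), ([222.4, 245.1], 272), ([199.7, 271.7], 26)]
```

```bash
python3 -m jog '[[[-0.02,0,-0.05],[0,0,0]],[[-0.04,0,-0.1],[0,0,0]],[[-0.059,0,-0.145],[0,0,0]],[[-0.059,0,-0.145],[0,0,0]],[[-0.059,0,-0.145],[0,0,0]],[[-0.059,0,-0.145],[0,0,0]],[[-0.059,0,-0.145],[0,0,0]]]' >/dev/null
python3 chk.py
```

```text
t 9.3 tilt 10.81 F [ 0.3  0.5 -2.5] w 0.308 g 24.8
pred [[304, 248], [288, 247], [271, 246], [249, 245], [232, 244], [215, 243]] yellow [105, 107, 105, 111, 117, 118]
blobs [([348.1, 289.6], 122), ([295.7, 248.2], 223), ([271.9, 247.2], 118), ([248.8, 245.8], 121), ([222.7, 244.4], 263), ([199.9, 271.8], 33)]
```

```bash
python3 -m jog '[[[-0.02,0,-0.05],[0,0,0]],[[-0.04,0,-0.1],[0,0,0]],[[-0.062,0,-0.144],[0,0,0]],[[-0.062,0,-0.144],[0,0,0]],[[-0.062,0,-0.144],[0,0,0]],[[-0.062,0,-0.144],[0,0,0]],[[-0.062,0,-0.144],[0,0,0]]]' >/dev/null
python3 chk.py
```

```text
t 9.93 tilt 11.81 F [-0.2  1.4 -2.7] w 0.308 g 24.8
pred [[304, 248], [288, 247], [272, 246], [249, 245], [232, 244], [215, 243]] yellow [105, 107, 64, 123, 123, 125]
blobs [([350.9, 288.9], 130), ([293.2, 248.1], 346), ([231.7, 244.0], 384), ([199.7, 271.4], 34)]
```

Disc 3 appears to be moving, so I'll hold.

```bash
python3 -m jog '[[[0,0,0],[0,0,0]],[[0,0,0],[0,0,0]],[[0,0,0],[0,0,0]],[[0,0,0],[0,0,0]],[[0,0,0],[0,0,0]]]' >/dev/null
python3 chk.py
```

```text
t 10.4 tilt 11.81 F [-0.6  1.  -1.7] w 0.307 g 24.8
pred [[304, 248], [288, 247], [272, 246], [249, 245], [232, 244], [215, 243]] yellow [106, 46, 0, 123, 122, 123]
blobs [([349.1, 289.6], 114), ([328.8, 265.1], 152), ([304.4, 248.5], 222), ([231.9, 244.0], 380), ([199.8, 271.5], 30)]
```

```bash
python3 -m jog '[[[0,0,0],[0,0,0]],[[0,0,0],[0,0,0]],[[0,0,0],[0,0,0]],[[0,0,0],[0,0,0]],[[0,0,0],[0,0,0]],[[0,0,0],[0,0,0]],[[0,0,0],[0,0,0]],[[0,0,0],[0,0,0]],[[0,0,0],[0,0,0]],[[0,0,0],[0,0,0]]]' >/dev/null
python3 chk.py
python3 - <<'E'
from h import *
a,b=grab("side"),grab("top")
o=np.zeros((500,800,3),np.uint8);o[:300,:500]=cv2.resize(a[200:320,190:390],None,fx=2.5,fy=2.5);o[:500,500:]=cv2.resize(b[130:330,260:380],None,fx=2.5,fy=2.5)
cv2.imwrite("pics/c4.png",o[:,:,::-1])
E
```

```text
t 11.28 tilt 11.81 F [-0.3  1.  -2.8] w 0.305 g 24.8
pred [[304, 248], [288, 247], [272, 246], [249, 245], [232, 244], [215, 242]] yellow [0, 0, 0, 122, 123, 113]
blobs [([348.6, 289.6], 120), ([330.2, 263.9], 117), ([231.9, 244.0], 381), ([200.2, 271.7], 27)]
```

View pics/c4.png

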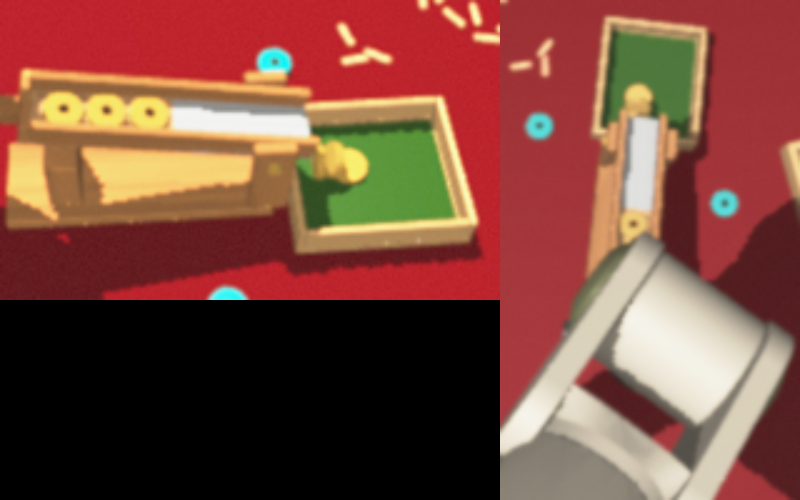

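The steel is empty, three discs remain on the cork, and the heap is in the dish at side crop (320–350,160). I'll hold a bit longer, then look closer.

```bash
python3 -m jog '[[[0,0,0],[0,0,0]],[[0,0,0],[0,0,0]],[[0,0,0],[0,0,0]],[[0,0,0],[0,0,0]],[[0,0,0],[0,0,0]],[[0,0,0],[0,0,0]],[[0,0,0],[0,0,0]],[[0,0,0],[0,0,0]]]' >/dev/null
python3 chk.py
python3 - <<'E'
from h import *
a,b=grab("side"),grab("top")
o=np.zeros((480,800,3),np.uint8);o[:,:480]=cv2.resize(a[235:315,305:385],None,fx=6,fy=6,interpolation=2);o[:,480:]=cv2.resize(b[130:220,290:350],None,fx=5.3334,fy=5.3334,interpolation=2)[:480,:320]
cv2.imwrite("pics/c5.png",o[:,:,::-1])
E
```

```text
t 12.1 tilt 11.81 F [-0.5  1.1 -1.7] w 0.309 g 24.8
pred [[304, 248], [288, 247], [272, 246], [249, 245], [232, 244], [215, 243]] yellow [0, 0, 0, 122, 123, 123]
blobs [([348.6, 289.6], 117), ([330.3, 264.0], 115), ([231.8, 244.0], 382), ([199.5, 271.5], 29)]
```

View pics/c5.png

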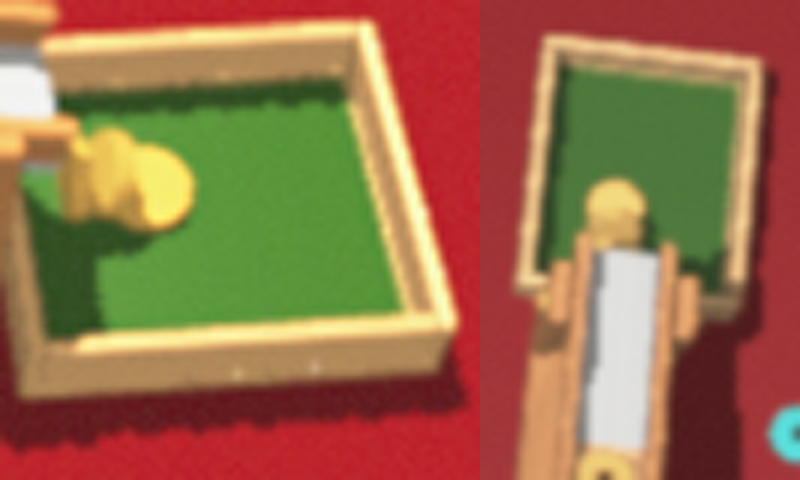

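Three discs lie shingled inside the dish, at rest (side crop (75–190,185)). Now I'll lower the trough along the arc.

```bash
python3 -m jog '[[[0.031,0,0.072],[0,0,0]],[[0.062,0,0.144],[0,0,0]],[[0.092,0,0.217],[0,0,0]],[[0.121,0,0.289],[0,0,0]],[[0.15,0,0.363],[0,0,0]],[[0.177,0,0.436],[0,0,0]],[[0.204,0,0.51],[0,0,0]],[[0.231,0,0.583],[0,0,0]],[[0.257,0,0.657],[0,0,0]],[[0.282,0,0.731],[0,0,0]]]' >/dev/null
python3 -m jog '[[[0.025,0,0.075],[0,0,0]],[[0.049,0,0.149],[0,0,0]],[[0.095,0,0.299],[0,0,0]],[[0.138,0,0.45],[0,0,0]],[[0.179,0,0.601],[0,0,0]],[[0.217,0,0.753],[0,0,0]],[[0.252,0,0.906],[0,0,0]],[[0.27,0,0.98],[0,0,0]],[[0.285,0,1.055],[0,0,0]],[[0.285,0,1.055],[0,0,0]]]' >/dev/null
python3 chk.py
```

```text
t 13.92 tilt -0.01 F [2.5 3.5 4. ] w 0.306 g 25.5
pred [[304, 247], [287, 248], [270, 249], [248, 250], [231, 251], [214, 252]] yellow [0, 0, 0, 138, 141, 143]
blobs [([348.6, 289.6], 107), ([330.6, 264.1], 109), ([229.7, 251.6], 507)]
```

```bash
python3 -m jog '[[[0,0,0],[0,0,0]],[[0,0,0],[0,0,0]],[[0,0,0],[0,0,0]],[[0,0,0],[0,0,0]],[[0,0,0],[0,0,0]],[[0,0,0],[0,0,0]],[[0,0,0],[0,0,0]],[[0,0,0],[0,0,0]]]' 70
python3 -m jog '[[[0,0,-0.5],[0,0,0]],[[0,0,-1.2],[0,0,0]],[[0,0,-2],[0,0,0]],[[0,0,-3],[0,0,0]],[[0,0,-4],[0,0,0]],[[0,0,-4.5],[0,0,0]],[[0,0,-4.5],[0,0,0]],[[0,0,-4.5],[0,0,0]],[[0,0,-4.5],[0,0,0]],[[0,0,-4.5],[0,0,0]]]'
python3 - <<'E'
from h import *
a=grab("side");cv2.imwrite("pics/c6.png",cv2.resize(a[80:330,100:400],None,fx=2.3,fy=2.3)[:,:,::-1])
E
```

```text
t: 14.63
tool_pos: [406.0, -164.2, 112.3]
tcp_rot: [0.064, 0.998, -0.0, -0.0]
ft_force: [-0.1, 0.5, 0.4]
width: 0.82
grasp_force: 0.0
t: 15.47
tool_pos: [405.6, -163.9, 223.6]
tcp_rot: [0.064, 0.998, 0.001, -0.001]
ft_force: [-0.5, -0.3, -0.2]
width: 0.822
grasp_force: 0.0
```

View pics/c6.png

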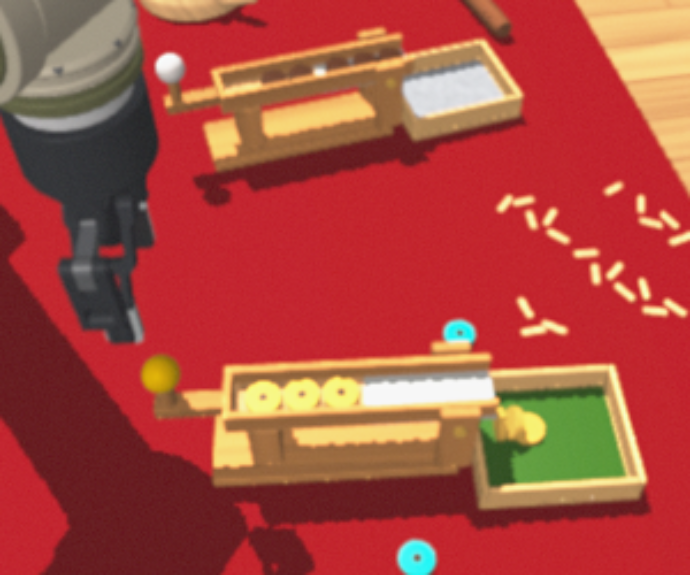

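The knob is free at (160,375), the trough is level with its three discs on the cork (263–340,395), the heap is in the dish (520,425), and the plug trough is untouched.

```bash
python3 -c "
from workcell import arm
print(arm.sign_off())"
```

```text
the job is handed in; nothing more can be done
None
```

I handed the job in: discs 1–3 slid into the dish at about 12° tilt, the three on the cork stayed put, the brass trough is back level and let go, and the plug trough was not touched; the sign-off gave no verdict.

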